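# Put the instrument case away in the interlocked bench cabinet

### The arm

A 6-joint arm with a two-finger parallel gripper is mounted at the origin on the work surface. World frame = base frame: x ahead of the robot, y to its left, z up, the work surface at z = 0. Lengths are in m, angles in rad, forces in N, time in s.
With the tool pointing down it reaches from about 0.3 to 0.875 m from the base axis. Payload 4.2 kg.
Tool frame: the origin (TCP) lies midway between the tips of the shut fingers; the grasp point (between the pads) lies 19 mm behind it; z points along the fingers, x is the direction in which the jaws open and shut, and the axes are right-handed (so a half turn about z gives the same grasp; the last joint's range is limited). The gripper opens to 85 mm and grips with 20 to 120 N. Pads are 22 mm wide; open, the fingers measure 114 mm over their backs; the gripper's body (76 mm by 85 mm) begins 54 mm behind the grasp point. The pads swing forward as they close: fully open they stand 13 mm farther back than shut.
Start: joints at [1.324, 0.32, 1.565, -0, 1.257, -0.02], TCP at [0.129, 0.56, 0.231] pointing down, gripper open.
Joint ranges: [-3.11, 3.11], [-0.84, 2.01], [0.21, 2.61], [-1.34, 4.49], [0.05, 2.63], [-2.56, 2.56]. Speed limits (rad/s): [2.57, 2.57, 3.14, 3.14, 3.14, 3.14].

### API

Orientations are given as a unit quaternion [x, y, z, w].
In Python, from workcell import manip gives the robot as it stands. The module is installed in compiled form; this text tells all that it offers. Calls block until the motion is done:
- manip.move_ptp(position, orientation): joint-space move of the TCP to a pose.
- manip.move_straight(position, feed=0.15, orientation=None): straight line of the TCP; orientation=None keeps the orientation; feed is the mean speed in m/s.
- manip.move_j(angles): joint-space move.
- manip.grip(opening, newtons=None): finger opening in m; newtons is the grip in N (None keeps the last); returns when the fingers have stopped.
- manip.sleep(seconds).
- manip.inverse_kinematics(position, orientation): joint angles nearest the present ones, or None.
- manip.sense(): the state.
- manip.snapshot(name): name is "side" or "top"; returns a dict with "frame" (420x560x3 uint8, red, green, blue), "fovy" (degrees; the focal length in pixels is half the picture's height over the tangent of half this angle, whatever the lens; pixels are square), "cx", "cy" (the principal point, pixels), "D" ([k1, k2, p1, p2, k3] as OpenCV has them; the pictures are not rectified), "rvec" (rotation vector, rad) and "tvec" (3), from world to camera coordinates, as OpenCV has them. Camera axes: x right, y down, z forward; pixel columns grow to the right and rows downward; lengths in m; the calibration is good to about 2 mm. A picture is of the moment at which its call begins. There is no depth.
A pose or a line that the arm cannot do raises manip.IKError and nothing moves.
- manip.finish_job(): hands the job in, once; it reports no verdict.
The state is a dict: "time": time; "joint_positions": joint angles; "qd": joint speeds; "joint_efforts": joint torques, N m; "eef_pos": TCP position; "tool_rot": TCP orientation; "wrist_force": force on the tool from outside, world axes, zero at the start; "torque": the same for the moment, N m; "gripper_width": finger opening in m.
Only numpy, scipy, OpenCV 4.12 (cv2) and the standard library are available. Lean on these libraries where they do the work, as an engineer would, in place of code of your own. Each camera call takes 0.05 s, during which the arm holds its last target.

### The job

Put the steel instrument case away in the bottom drawer of the bench cabinet, which lets only one drawer open at a time: somebody has left the top one open, so shut that fully home first. Then pull the bottom drawer well out, set the case down flat in the clear front part of its tray, and shut that drawer fully home on it. Work gently, without dropping the case or slamming a drawer, and leave everything else on the bench and on the cabinet where it stands.

Things in the scene. Friction and masses are not known exactly. Their poses are not given: they have to be found in the camera images.
- cabinet: White steel bench cabinet, 280 wide (y), 330 deep (x), 236 mm tall, fixed, two grey drawers one above the other. Origin: on the bench, mid-width, below the outer face of the shut fronts; x points into it, y to the left of one facing it, z up; drawers open to -x. Fronts 276 wide, 14 mm thick, upper z 126-222, lower 22-122 mm. Interlock: a drawer moves only some 3 mm until the other is within 2 mm of home.
- upper_drawer (a joint): Opening of the upper drawer in m: 0 home (firm stop), grows towards the cabinet's -x, 0.24 fully out; starts 0.09 to 0.17. About 2 N friction; from 16 to 6 mm before home a sprung roller catch resists with up to 7 N, then draws it home and holds it. Stopping at the first resistance leaves it short of home and the lower one locked.
- lower_drawer (a joint): Opening of the lower drawer in m, as for the upper; starts shut. Same friction and catch (up to about 8 N to pull out of it or push home); free once the upper is home. Well out means 0.15 or more.
- upper_handle (a point): Middle of the upper drawer's handle: a round steel bar 12 mm thick, 120 mm long, along the cabinet's y, its centre line 42 mm out from the front and 188 mm above the bench, with a leg to the front at each end. Moves with the drawer. Pushing on the bar from outside shuts the drawer.
- lower_handle (a point): Middle of the lower drawer's bar handle, same shape, 42 mm out from its front, 62 mm above the bench, straight below the upper handle when both are shut. The shut upper handle stands over it, so a gripper must come in tilted some 35 to 45 degrees, fingers pointing down and into the cabinet. Pushing on the bar from outside shuts the drawer.
- lower_tray (a point): Middle of the tray floor (top side) in the clear front part of the lower drawer: 108 mm behind the front's outer face, 30 mm above the bench; moves with the drawer, axes as the cabinet's. Clear part 189 (x) by 224 mm (y); side walls rise 55, the divider behind 45, the drawer front 92 mm above this floor. Behind the divider the tray is full.
- case: Stainless steel instrument case with a flat lid, a shut box 120 long (x) by 56 wide (y) by 36 mm high, about 0.3 kg, lying flat on the open bench in front of the drawers, nearer or farther. Origin: centre of its underside; z up.
- tube_rack: White rack of capped tubes, 170 x 62 mm, 110 mm tall. Bystander: leave alone. Origin: centre of its underside.
- petri_dishes: Stack of three clear Petri dishes, 90 mm across, 48 mm tall. Bystander: leave alone. Origin: centre of its underside.
- beaker: Glass beaker, 74 mm across, 95 mm tall. Bystander: leave alone. Origin: centre of its underside.
- amber_bottle: Brown glass jar with black cap, 72 mm across, 150 mm tall. Bystander: leave alone. Origin: centre of its underside.
- well_plate: Clear 24-well plate, 126 x 84 x 15 mm. Bystander: leave alone. Origin: centre of its underside.
- tip_box: Grey tip box with clear lid, 120 x 82 x 67 mm, standing on the cabinet's top. Bystander: leave alone. Origin: centre of its underside.
Mind the look-alikes: they are no part of the job. There is more than one size of the case; the one meant has the size given above.

How it is judged:
On the way, in this order (a step that is already met when the one before it is completed fails the run):
1. the upper drawer is shut fully home (within 4 mm) (value of joint upper_drawer below 0.004 m), for 0.2 s.
2. with the upper drawer shut, the lower drawer is pulled well out (0.15 m or more) (value of joint upper_drawer below 0.004 m and value of joint lower_drawer above 0.15 m), for 0.1 s.
3. the case lies flat on the floor of the lower drawer's front part, let go (x of case in the frame of lower_tray between -0.08 and 0.08 m and y of case in the frame of lower_tray between -0.09 and 0.09 m and z of case in the frame of lower_tray between -0.006 and 0.006 m and angle between case's own z axis and vertical below 0.1 rad and value of joint lower_drawer above 0.05 m and contact force between the fingers and case below 0.05 N), for 0.2 s.
At the end, for the whole second after the job is handed in: Both drawers are home within 4 mm, and the case lies at rest, flat (within 0.1 rad) and right way up on the floor of the lower drawer's front part (its underside within 6 mm of the floor, its centre within 80 mm in x and 90 mm in y of the tray's middle) (value of joint each of upper_drawer, lower_drawer below 0.004 m and x of case in the frame of lower_tray between -0.08 and 0.08 m and y of case in the frame of lower_tray between -0.09 and 0.09 m and z of case in the frame of lower_tray between -0.006 and 0.006 m and angle between case's own z axis and vertical below 0.1 rad and linear speed of case below 0.02 m/s); the robot touches nothing.
It fails at once if a bystander is shifted by more than 30 mm (distance of any of tube_rack, petri_dishes, beaker, amber_bottle, well_plate, tip_box from where it was at the start of the episode above 0.03 m).
It fails at once if the case is dropped (falls free faster than 0.7 m/s, some 25 mm) (linear speed of case above 0.7 m/s and contact force between the fingers and case below 0.05 N).
It fails at once if a drawer is slammed (shut faster than 0.6 m/s) (velocity of joint any of upper_drawer, lower_drawer below -0.6 m/s).
It also fails if it takes over 72 s, if anything falls off the work surface, if the arm or the gripper's body presses on something with over 40 N, if the wrist force passes 120 N, or if a joint passes its speed limit or range.

## Working session

There is one attempt and no reset: what is moved stays moved. The work goes in short steps, each a Python script; the robot and the scene stay as the last script left them, time stands still between calls to the robot, and variables do not carry over. Pictures are saved under pics/ and viewed, and the job is handed in when it is done.

```bash
mkdir -p pics; ls; cat > h.py <<'E'
import numpy as np, cv2
from workcell import manip
def snap(n,f=None):
    s=manip.snapshot(n)
    if f: cv2.imwrite('pics/'+f,s['frame'][:,:,::-1])
    h=s['frame'].shape[0]; fl=h/2/np.tan(np.radians(s['fovy'])/2)
    s['K']=np.array([[fl,0,s['cx']],[0,fl,s['cy']],[0,0,1.]])
    s['D']=np.array(s['D'],float); s['R']=cv2.Rodrigues(np.array(s['rvec'],float))[0]; s['t']=np.array(s['tvec'],float).ravel()
    return s
def ray(s,uv):
    p=cv2.undistortPoints(np.array(uv,float).reshape(-1,1,2),s['K'],s['D']).reshape(-1,2)
    d=np.c_[p,np.ones(len(p))]@s['R']; return -s['R'].T@s['t'],d
def onz(s,uv,z):
    c,d=ray(s,uv); return c+d*((z-c[2])/d[:,2])[:,None]
def proj(s,P):
    return cv2.projectPoints(np.array(P,float).reshape(-1,3),np.array(s['rvec'],float),s['t'],s['K'],s['D'])[0].reshape(-1,2)
E
python3 - <<'E'
from h import *
for n in('side','top'):
    s=snap(n,n+'0.png'); print(n,-s['R'].T@s['t'],s['R'][2],s['fovy'],s['D'])
print(manip.sense())
E
```

```text
pics
side [ 0.74909625 -0.36266868  1.32355302] [-0.14180472  0.30320283 -0.94231601] 45.64932259120766 [-0.01488057  0.          0.          0.          0.        ]
top [ 0.38599393 -0.01985297  1.45524774] [ 0.15443678  0.01198043 -0.98793003] 50.22631759863689 [-0.09303311  0.          0.          0.          0.        ]
{'time': 0.1, 'joint_positions': array([ 1.32399727e+00,  3.20233851e-01,  1.56555803e+00, -1.42410044e-05,
        1.25740081e+00, -1.99751451e-02]), 'qd': array([-0.00045427, -0.00130468, -0.00182668,  0.00033132,  0.00199716,
        0.00085852]), 'joint_efforts': array([-3.62275214e-04, -4.16409087e+01, -2.34705859e+01, -3.86674867e-05,
        4.94160820e-03, -1.13936636e-05]), 'eef_pos': array([0.12919344, 0.55985994, 0.23056257]), 'tool_rot': array([ 7.82585093e-01,  6.22543117e-01, -6.31800023e-04,  4.90824690e-04]), 'wrist_force': array([-0.22071005, -0.03692977,  0.11121389]), 'torque': array([ 0.02673835, -0.07395939,  0.00817521]), 'gripper_width': 0.08535697345974144}
```

View pics/side0.png

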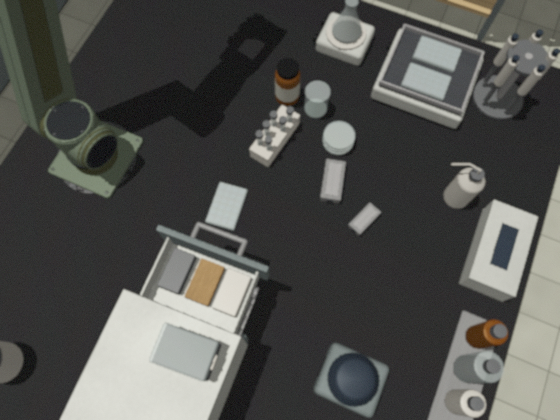

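View pics/top0.png

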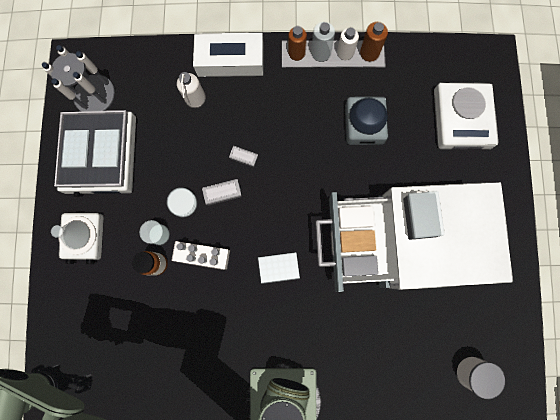

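```bash
python3 - <<'E'
from h import *
s=snap('top'); q=snap('side')
f=s['frame']; 
c=cv2.resize(f[130:310,130:520],None,fx=2,fy=2,interpolation=cv2.INTER_CUBIC); cv2.imwrite('pics/topcrop.png',c[:,:,::-1])
g=q['frame']; c=cv2.resize(g[90:420,60:420],None,fx=1.8,fy=1.8,interpolation=cv2.INTER_CUBIC); cv2.imwrite('pics/sidecrop.png',c[:,:,::-1])
for nm,im,S,rois in(('top',f,s,[(195,175,250,210),(222,140,265,172)]),('side',g,q,[(312,152,352,208),(340,198,388,240)])):
    for x0,y0,x1,y1 in rois:
        m=(im[y0:y1,x0:x1].min(2)>60).astype(np.uint8)
        cs,_=cv2.findContours(m,cv2.RETR_EXTERNAL,cv2.CHAIN_APPROX_NONE)
        k=max(cs,key=cv2.contourArea).reshape(-1,2)+[x0,y0]
        P=onz(S,k,0.034)[:,:2].astype(np.float32)
        print(nm,(x0,y0),k.mean(0),cv2.minAreaRect(P*1000), im[y0:y1,x0:x1][m>0].mean(0))
E
```

```text
top (195, 175) [221.41176471 191.5       ] ((659.107666015625, 197.97222900390625), (61.94401168823242, 121.0737075805664), 14.560596466064453) [189.54662841 185.41606887 185.1133429 ]
top (222, 140) [243.15492958 155.61971831] ((779.7066650390625, 129.1046905517578), (89.42353820800781, 45.7232551574707), 70.5131607055664) [188.90782123 184.56145251 184.24022346]
side (312, 152) [332.46218487 179.70588235] ((663.4614868164062, 196.65533447265625), (62.470924377441406, 132.15310668945312), 14.013147354125977) [144.257 143.396 140.43 ]
side (340, 198) [363.97333333 218.10666667] ((784.1337890625, 125.88050842285156), (97.29024505615234, 46.424224853515625), 68.77782440185547) [143.93003413 142.91979522 139.9334471 ]
```

View pics/topcrop.png

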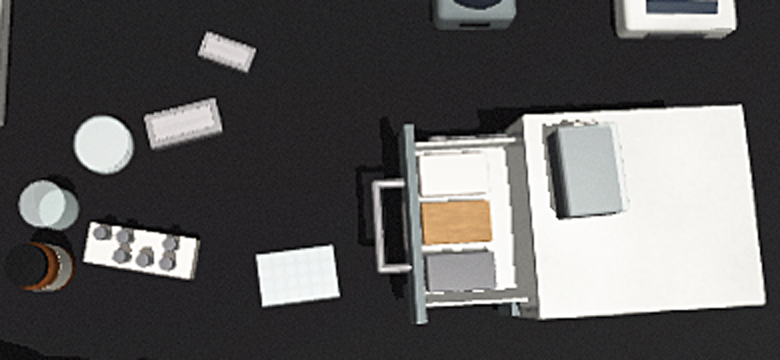

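View pics/sidecrop.png

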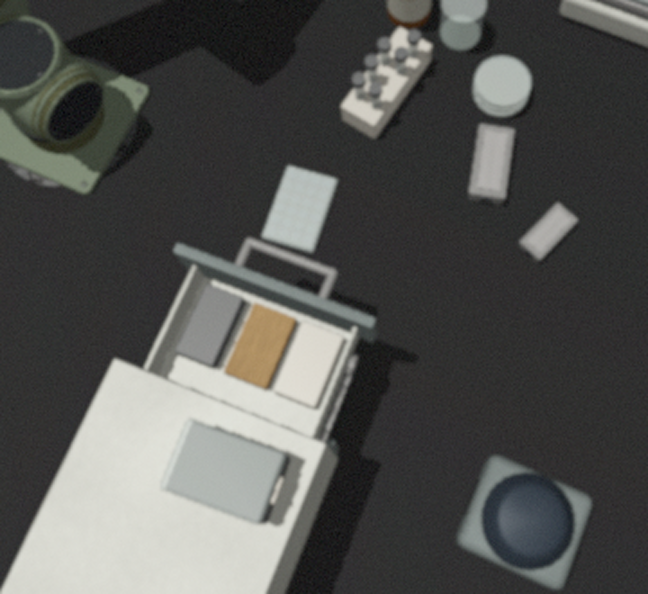

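```bash
python3 - <<'E'
from h import *
s=snap('top'); q=snap('side')
def show(n,S,uv,z):
    P=onz(S,uv,z); print(n,P[:,:2].round(4).tolist()); return P
A=show('cab top',s,[(391,186.5),(400,289.5),(512.5,282),(501,182.5)],.236)
print([np.linalg.norm(A[i]-A[i-1]).round(3) for i in range(4)])
# side crop /1.8 + (60,90)
w=lambda u,v:(60+u/1.8,90+v/1.8)
B=show('cab side',q,[w(117,360),w(334,450)],.236); print(np.linalg.norm(B[0]-B[1]))
t=lambda u,v:(130+u/2,130+v/2)
C=show('front top outer T',s,[t(405,125),t(415,322)],.222);print(np.linalg.norm(C[0]-C[1]))
C=show('front top outer S',q,[w(178,245),w(373,318)],.222);print(np.linalg.norm(C[0]-C[1]))
C=show('bar T',s,[t(375,183),t(382,270)],.194);print(np.linalg.norm(C[0]-C[1]))
C=show('bar S',q,[w(248,241),w(334,271)],.194);print(np.linalg.norm(C[0]-C[1]))
for n,S,r,sc in(('ct',s,(300,170,410,310),5),('cs',q,(140,220,290,370),4)):
    x0,y0,x1,y1=r; cv2.imwrite(f'pics/{n}.png',cv2.resize(S['frame'][y0:y1,x0:x1],None,fx=4,fy=4,interpolation=cv2.INTER_CUBIC)[:,:,::-1])
E
```

```text
cab top [[0.6322, -0.3046], [0.3494, -0.3182], [0.3642, -0.6326], [0.6425, -0.6205]]
[np.float64(0.316), np.float64(0.283), np.float64(0.315), np.float64(0.279)]
cab side [[0.3569, -0.318], [0.6444, -0.3076]]
0.2876439002863254
front top outer T [[0.6188, -0.1426], [0.3468, -0.1508]]
0.2720935287435176
front top outer S [[0.3503, -0.1553], [0.6199, -0.1416]]
0.26993859258617825
bar T [[0.5407, -0.101], [0.4181, -0.109]]
0.12285155812986107
bar S [[0.4226, -0.1078], [0.5443, -0.0994]]
0.12198187743425286
```

View pics/ct.png

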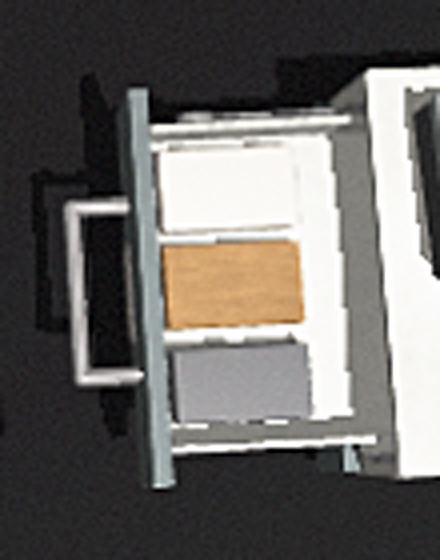

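View pics/cs.png

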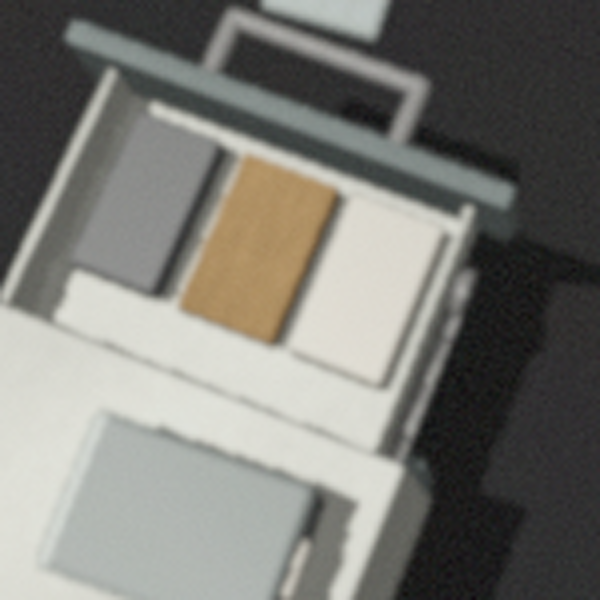

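```bash
cat >> h.py <<'E'
from scipy.spatial.transform import Rotation as Rn
CX=np.array([.045,-.999,0]); CX/=np.linalg.norm(CX); CY=np.array([-CX[1],CX[0],0]); Z=np.array([0,0,1.])
O=np.array([.4905,-.2975,0])
def cab(x,y,z): return O+CX*x+CY*y+Z*z
def quat(zt,xt):
    zt=zt/np.linalg.norm(zt); xt=xt-zt*(xt@zt); xt/=np.linalg.norm(xt)
    return Rn.from_matrix(np.c_[xt,np.cross(zt,xt),zt]).as_quat()
def tilt(deg,sg=1):
    a=np.radians(deg); zt=CX*np.sin(a)-Z*np.cos(a); return zt,quat(zt,sg*(CX*np.cos(a)+Z*np.sin(a)))
def st():
    s=manip.sense(); print(round(s['time'],2),s['eef_pos'].round(4),'F',s['wrist_force'].round(1),'g',round(s['gripper_width'],4)); return s
E
python3 - <<'E'
from h import *
s=snap('top')
f=s['frame']
print('plate',onz(s,[(258,257),(297,253),(300,277),(261,283)],.015)[:,:2].round(3).tolist())
print('rack',onz(s,[(173,241),(229,247),(227,270),(172,262)],.08)[:,:2].round(3).tolist())
print('petri',onz(s,[(181,202)],.048).round(3))
# lid corners
c=cv2.resize(f[170:215,190:260],None,fx=10,fy=10,interpolation=cv2.INTER_CUBIC);cv2.imwrite('pics/case.png',c[:,:,::-1])
for sg in(1,-1):
    for n,p,qq in (('push',cab(-.26,0,.172),quat(-Z,sg*CY)),('push2',cab(-.06,0,.172),quat(-Z,sg*CY)),('case',np.array([.66,.197,.02]),quat(-Z,sg*np.array([.97,.25,0]))),('caseup',np.array([.66,.197,.2]),quat(-Z,sg*np.array([.97,.25,0]))),('drop',cab(-.12,0,.05),quat(-Z,sg*CY)),('dropup',cab(-.12,0,.25),quat(-Z,sg*CY))):
        j=manip.inverse_kinematics(p,qq); print(sg,n,p.round(3),None if j is None else np.round(j,2))
    for t in (37,42):
      zt,qq=tilt(t,sg)
      for x in (-.042,-.262):
        for b in (0,.1):
          p=cab(x,0,.062)+zt*(.019-b); j=manip.inverse_kinematics(p,qq); print(sg,'h',t,x,b,p.round(3),None if j is None else np.round(j,2))
E
```

```text
plate [[0.449, 0.08], [0.461, -0.045], [0.385, -0.054], [0.367, 0.07]]
rack [[0.496, 0.339], [0.477, 0.165], [0.407, 0.17], [0.431, 0.341]]
petri [[0.624 0.326 0.048]]
1 push [ 0.479 -0.038  0.172] [-0.1   0.22  1.87 -0.    1.06 -0.15]
1 push2 [ 0.488 -0.238  0.172] [-0.47  0.31  1.73 -0.    1.1  -0.52]
1 case [0.66  0.197 0.02 ] [ 0.27  0.67  1.53 -0.    0.94  0.02]
1 caseup [0.66  0.197 0.2  ] [ 0.27  0.52  1.32 -0.    1.3   0.02]
1 drop [ 0.485 -0.178  0.05 ] [-0.37  0.42  1.94 -0.    0.78 -0.42]
1 dropup [ 0.485 -0.178  0.25 ] [-0.37  0.22  1.66 -0.    1.26 -0.42]
1 h 37 -0.042 0 [ 0.489 -0.267  0.047] [-0.18  0.49  2.07 -1.06  0.74  2.22]
1 h 37 -0.042 0.1 [ 0.486 -0.207  0.127] [-0.06  0.35  2.01 -0.86  0.91  2.06]
1 h 37 -0.262 0 [ 0.479 -0.047  0.047] [ 0.27  0.49  2.06 -0.81  0.94  2.41]
1 h 37 -0.262 0.1 [0.477 0.013 0.127] [ 0.39  0.39  1.94 -0.67  1.15  2.3 ]
1 h 42 -0.042 0 [ 0.489 -0.268  0.048] [-0.14  0.51  2.09 -1.17  0.79  2.36]
1 h 42 -0.042 0.1 [ 0.486 -0.201  0.122] [-0.    0.38  2.04 -0.96  0.95  2.2 ]
1 h 42 -0.262 0 [ 0.479 -0.048  0.048] [ 0.31  0.53  2.06 -0
[... 233 characters left out ...]

-1 drop [ 0.485 -0.178  0.05 ] None
-1 dropup [ 0.485 -0.178  0.25 ] None
-1 h 37 -0.042 0 [ 0.489 -0.267  0.047] [-0.18  0.49  2.07 -1.06  0.74 -0.93]
-1 h 37 -0.042 0.1 [ 0.486 -0.207  0.127] [-0.06  0.35  2.01 -0.86  0.91 -1.08]
-1 h 37 -0.262 0 [ 0.479 -0.047  0.047] [ 0.27  0.49  2.06 -0.81  0.94 -0.73]
-1 h 37 -0.262 0.1 [0.477 0.013 0.127] [ 0.39  0.39  1.94 -0.67  1.15 -0.84]
-1 h 42 -0.042 0 [ 0.489 -0.268  0.048] [-0.14  0.51  2.09 -1.17  0.79 -0.78]
-1 h 42 -0.042 0.1 [ 0.486 -0.201  0.122] [-0.    0.38  2.04 -0.96  0.95 -0.94]
-1 h 42 -0.262 0 [ 0.479 -0.048  0.048] [ 0.31  0.53  2.06 -0.87  1.   -0.65]
-1 h 42 -0.262 0.1 [0.476 0.018 0.122] [ 0.44  0.44  1.94 -0.72  1.2  -0.76]
```

View pics/case.png

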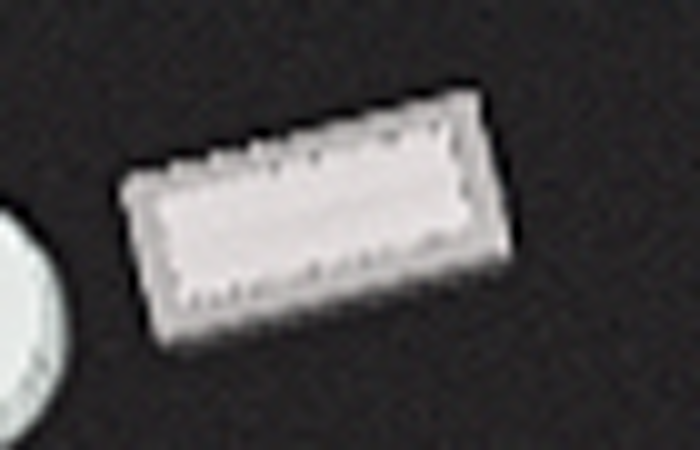

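```bash
python3 - <<'E'
from h import *
q=quat(-Z,CY)
manip.grip(0.0,40)
manip.move_ptp(cab(-.27,0,.27),q)
manip.move_straight(cab(-.27,0,.172),.2); st()
manip.move_straight(cab(-.20,0,.172),.15); st()
manip.move_straight(cab(-.10,0,.172),.12); st()
manip.move_straight(cab(-.078,0,.172),.06); st()
x=-.078
while x<-.045:
    x+=.003; manip.move_straight(cab(x,0,.172),.05); s=st()
    if s['wrist_force'][1]>14: break
E
```

```text
4.19 [ 0.4791 -0.0275  0.1727] F [-0.2 -0.3  0.8] g 0.0
4.81 [ 0.4817 -0.0977  0.1726] F [-0.8  0.5 -0.1] g 0.0002
5.79 [ 0.4859 -0.1972  0.1719] F [-0.6 -0.4  0.8] g 0.0
6.31 [ 0.4871 -0.2202  0.172 ] F [-1.1  0.2 -1.1] g 0.0
6.56 [ 0.4872 -0.2228  0.1721] F [0.5 0.6 0.9] g 0.0002
6.81 [ 0.4872 -0.2251  0.172 ] F [-0.6  2.9  1. ] g -0.0002
7.06 [ 0.4873 -0.2276  0.172 ] F [0.8 5.  1.3] g -0.0002
7.31 [ 0.4875 -0.2311  0.172 ] F [-0.9  4.   1. ] g 0.0003
7.56 [ 0.4878 -0.2353  0.172 ] F [0.3 1.  0.4] g 0.0003
7.81 [ 0.4878 -0.2381  0.1719] F [ 0.1 -0.3  0.7] g 0.0002
8.06 [ 0.4878 -0.2402  0.1719] F [-0.7  3.4  0.1] g -0.0003
8.31 [ 0.4877 -0.2403  0.1719] F [-0.  12.5  2.5] g 0.0
8.56 [ 0.4877 -0.2404  0.172 ] F [ 1.  20.3  6.5] g -0.0001
```

```bash
python3 - <<'E'
from h import *
manip.move_straight(cab(-.14,0,.2),.2)
zt,q=tilt(41,-1)
g=cab(-.043,.02,.062)+zt*.019
manip.move_ptp(g-zt*.13,q); manip.grip(.034,40); st()
manip.move_straight(g-zt*.04,.15); st()
snap('side','s1.png'); t=snap('top','t1.png')
im=cv2.imread('pics/s1.png'); cv2.imwrite('pics/s1c.png',cv2.resize(im[180:360,100:320],None,fx=3,fy=3))
E
```

```text
10.45 [ 0.5052 -0.1813  0.1461] F [0.7 0.3 0.2] g 0.034
11.2 [ 0.5082 -0.2398  0.0781] F [1.2 1.1 0.2] g 0.0342
```

View pics/s1c.png

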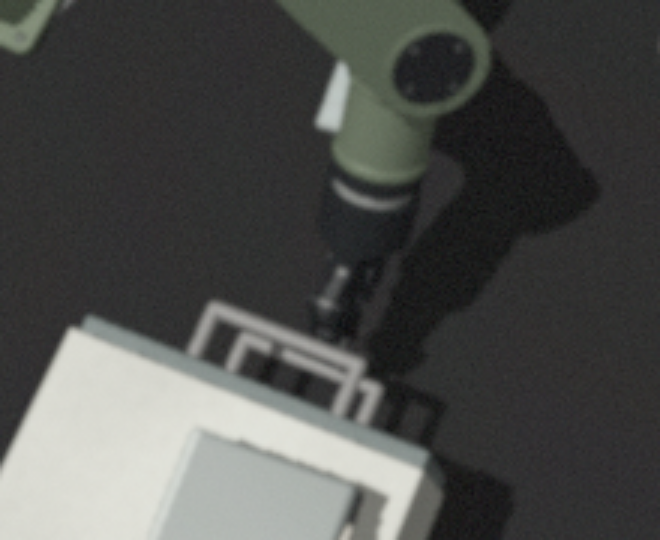

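View pics/t1.png

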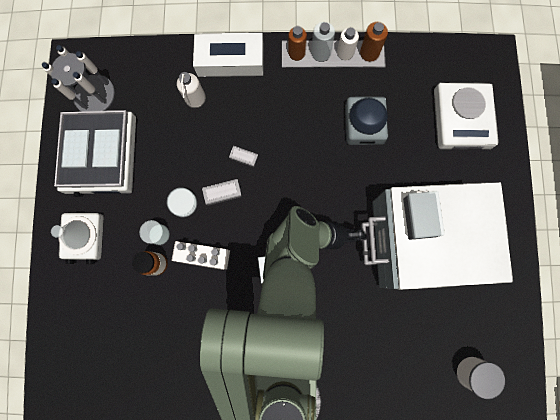

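```bash
python3 - <<'E'
from h import *
zt,q=tilt(41,-1)
g=cab(-.043,.02,.062)+zt*.019
manip.move_straight(g-zt*.02,.1); s=st()
manip.move_straight(g,.1); s=st()
if np.linalg.norm(s['wrist_force'])<8:
    manip.grip(0.0,60); st()
    manip.move_straight(g-CX*.012,.04); st()
    manip.move_straight(g-CX*.04,.06); st()
E
```

```text
11.65 [ 0.5084 -0.253   0.0627] F [ 0.6 -0.3  0.3] g 0.034
12.0 [ 0.5089 -0.2661  0.0476] F [ 0.  -0.3  0.7] g 0.0338
12.34 [ 0.5094 -0.2669  0.0493] F [-0.2 -2.2  5.5] g 0.01
12.79 [ 0.5088 -0.254   0.0493] F [-2.   4.   9.5] g 0.0101
13.41 [ 0.5076 -0.2261  0.0493] F [-2.4  1.4  9. ] g 0.0096
```

```bash
python3 - <<'E'
from h import *
snap('side','s2.png'); 
im=cv2.imread('pics/s2.png'); cv2.imwrite('pics/s2c.png',cv2.resize(im[180:360,100:320],None,fx=3,fy=3,interpolation=cv2.INTER_CUBIC))
snap('top','t2.png'); 
im=cv2.imread('pics/t2.png'); cv2.imwrite('pics/t2c.png',cv2.resize(im[180:300,300:440],None,fx=5,fy=5,interpolation=cv2.INTER_CUBIC)); st()
E
```

```text
13.51 [ 0.5076 -0.2262  0.0493] F [-1.9  1.6  8.8] g 0.01
```

View pics/s2c.png

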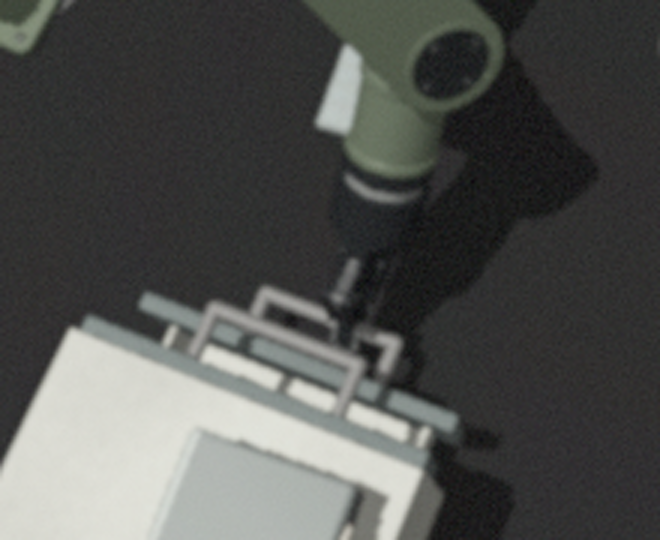

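View pics/t2c.png

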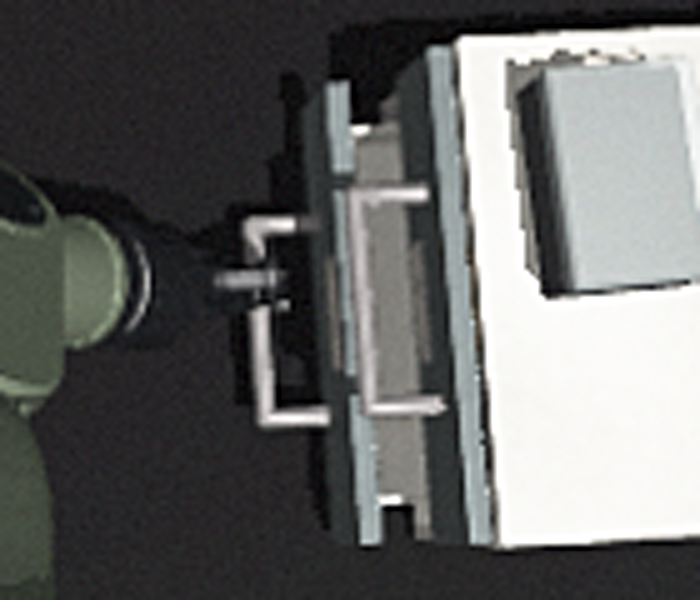

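```bash
python3 - <<'E'
from h import *
zt,q=tilt(41,-1)
g=cab(-.043,.02,.062)+zt*.019
manip.move_straight(g-CX*.215,.15); st()
manip.grip(.034); s=st()
manip.move_straight(s['eef_pos']-zt*.06,.15)
manip.move_straight(manip.sense()['eef_pos']+np.array([0,.02,.15]),.25); st()
manip.grip(.085)
d=quat(-Z,np.array([np.cos(np.radians(14.5)),np.sin(np.radians(14.5)),0]))
manip.move_ptp([.655,.15,.25],d); st()
snap('side','s3.png');snap('top','t3.png')
E
```

```text
14.82 [ 0.4995 -0.0512  0.0493] F [-2.   0.7  9.9] g 0.0101
15.18 [ 0.4994 -0.0512  0.0474] F [ 0.2 -0.2 -0.2] g 0.0336
16.49 [0.4964 0.0076 0.2409] F [0.3 0.5 0.1] g 0.0341
17.94 [0.6541 0.1497 0.2493] F [-0.6  0.6 -0.4] g 0.0851
```

View pics/s3.png

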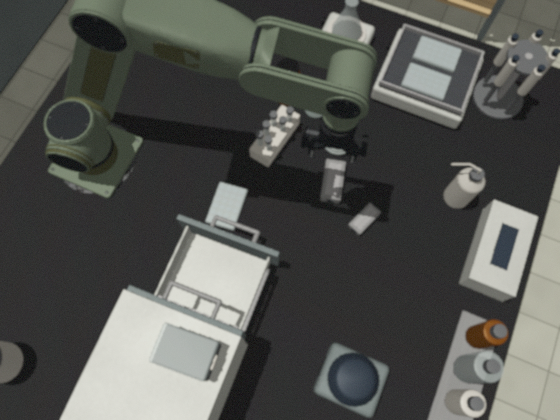

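View pics/t3.png

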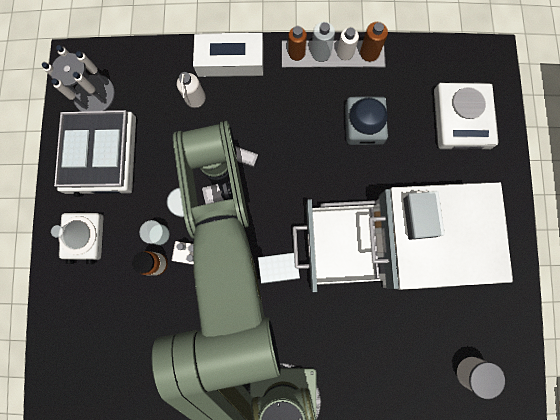

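```bash
python3 - <<'E'
from h import *
s=snap('top')
w=lambda u,v:(190+u/10,170+v/10)
TL=onz(s,[w(122,182)],.034)[0];BR=onz(s,[w(514,255)],.0)[0]
TRh=onz(s,[w(478,92)],.034)[0];BL0=onz(s,[w(163,346)],.0)[0]
print(TL,BR,(TL+BR)/2,TRh,BL0,(TRh+BL0)/2)
a=onz(s,[w(163,346),w(514,255)],0);b=onz(s,[w(122,182),w(478,92)],.034)
for p in(a,b):
    v=p[0]-p[1]; print(np.linalg.norm(v),np.degrees(np.arctan2(v[1],v[0])))
E
```

```text
[0.67142316 0.26105059 0.034     ] [0.65259208 0.1365604  0.        ] [0.66200762 0.19880549 0.017     ] [0.70031203 0.14523129 0.034     ] [0.62286235 0.25273866 0.        ] [0.66158719 0.19898497 0.017     ]
0.11992183404726452 104.35382690373741
0.11936782776722558 104.00552946792567
```

```bash
python3 - <<'E'
from h import *
a=np.radians(14.2); d=quat(-Z,np.array([np.cos(a),np.sin(a),0]))
c=np.array([.6618,.1989,0])
manip.move_ptp(c+[0,0,.09],d); st()
manip.move_straight(c+[0,0,.04],.15); s=st()
if np.linalg.norm(s['wrist_force'])<5:
    manip.move_straight(c+[0,0,.006],.08); s=st()
    manip.grip(.03,45); st()
    manip.move_straight(c+[0,0,.05],.08); manip.sleep(.2); st()
    manip.move_straight(c+[-.02,-.05,.25],.2); st()
    snap('side','s4.png');snap('top','t4.png')
    im=cv2.imread('pics/s4.png'); cv2.imwrite('pics/s4c.png',cv2.resize(im[80:260,230:430],None,fx=3,fy=3,interpolation=cv2.INTER_CUBIC))
E
```

```text
18.8 [0.6626 0.1991 0.0914] F [ 0.9 -0.1  0.1] g 0.0852
19.28 [0.6628 0.1988 0.0416] F [0.4 0.1 0.2] g 0.0853
19.86 [0.6616 0.1989 0.0054] F [-0.3  0.4  0.4] g 0.0851
20.24 [0.6625 0.1991 0.0069] F [0.9 0.5 2.6] g 0.0552
21.14 [0.6613 0.1988 0.0493] F [ 0.9  0.3 -2.6] g 0.0552
22.32 [0.6412 0.149  0.2485] F [-0.2  0.3 -2.3] g 0.0552
```

View pics/s4c.png

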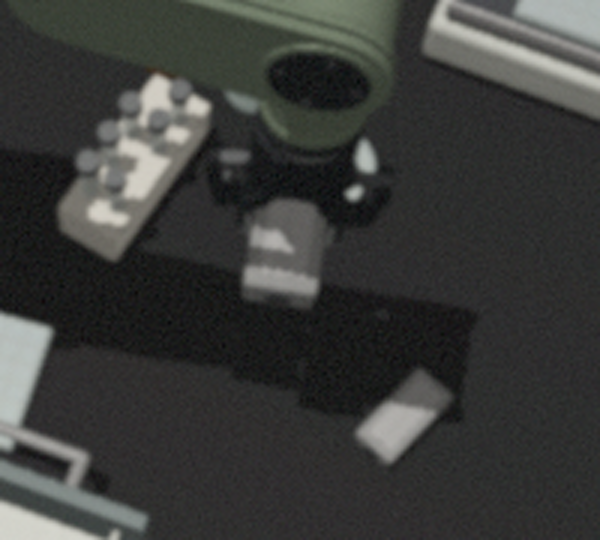

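```bash
python3 - <<'E'
import cv2
im=cv2.imread('pics/t3.png'); cv2.imwrite('pics/t3c.png',cv2.resize(im[180:310,280:430],None,fx=5,fy=5,interpolation=cv2.INTER_CUBIC))
E
```

```text
(no output)
```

View pics/t3c.png

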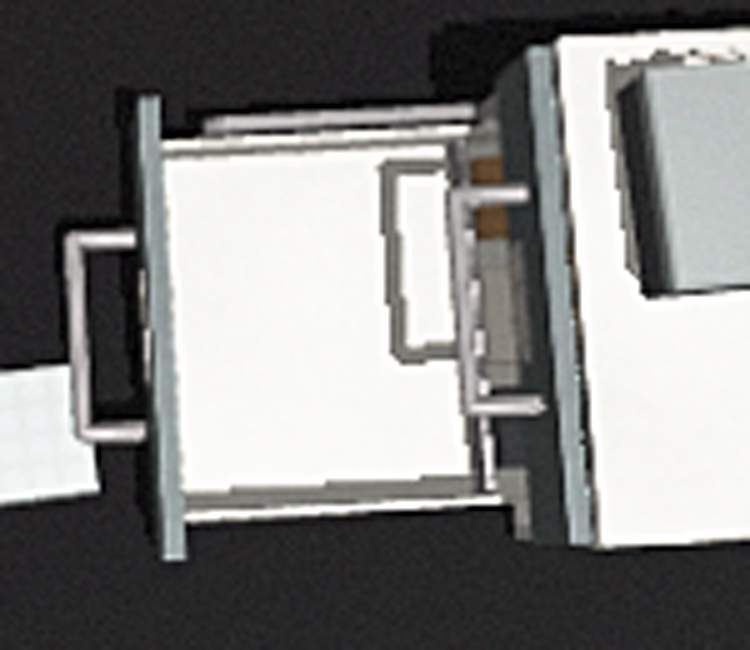

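```bash
python3 - <<'E'
from h import *
s=snap('top'); P=onz(s,[(294.4,227),(296.4,266.4)],.068); print('bar',P.mean(0),'opening', -(P.mean(0)-O)@CX-.042)
d=quat(-Z,CY); X=-.1165
manip.move_straight(cab(X,0,.25),.25,d); st()
manip.move_straight(cab(X,0,.10),.18); st()
manip.move_straight(cab(X,0,.046),.08); s=st()
z=.046
while z>.034:
    z-=.002; manip.move_straight(cab(X,0,z),.04); s=st()
    if s['wrist_force'][2]>1: break
snap('top','t5.png'); im=cv2.imread('pics/t5.png'); cv2.imwrite('pics/t5c.png',cv2.resize(im[180:310,280:430],None,fx=5,fy=5,interpolation=cv2.INTER_CUBIC))
E
```

```text
bar [ 0.47843989 -0.03959687  0.068     ] opening 0.21618457766240448
24.08 [ 0.4855 -0.1804  0.25  ] F [ 0.1 -0.5 -2.6] g 0.0553
25.07 [ 0.4862 -0.1813  0.1008] F [-0.3 -0.1 -1.9] g 0.0555
25.89 [ 0.4857 -0.1813  0.0464] F [ 0.7 -0.7 -1.8] g 0.0553
26.14 [ 0.4854 -0.1812  0.0443] F [ 1.1  0.3 -2. ] g 0.0554
26.39 [ 0.4852 -0.1811  0.0419] F [ 0.6  0.2 -1.8] g 0.0556
26.64 [ 0.4851 -0.1811  0.0398] F [-0.3  0.1 -1.8] g 0.0554
26.89 [ 0.4851 -0.1811  0.0378] F [ 0.3 -0.3 -1.7] g 0.0557
27.14 [ 0.4856 -0.1813  0.0368] F [-1.8  0.2  5.1] g 0.0551
```

View pics/t5c.png

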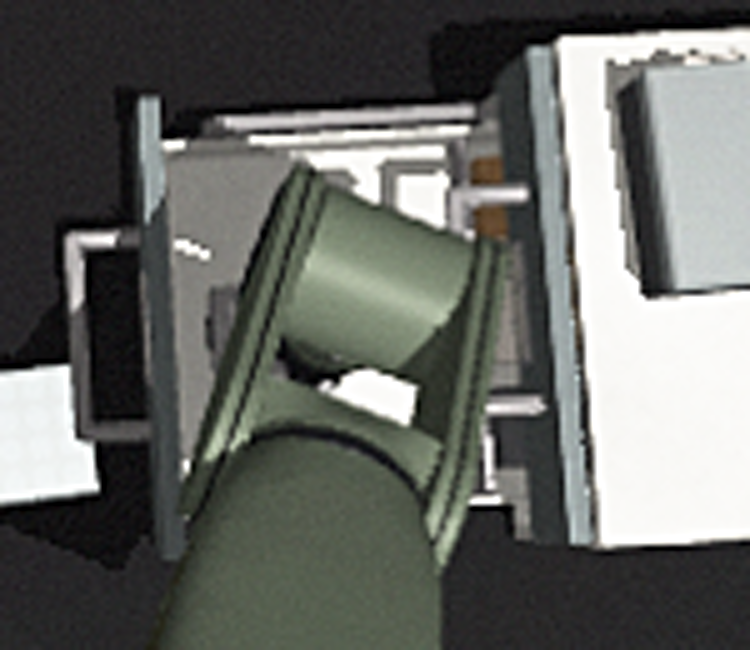

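```bash
python3 - <<'E'
from h import *
p=manip.sense()['eef_pos']
manip.grip(.085); manip.sleep(.3); st()
manip.move_straight(p+[0,0,.06],.1); manip.move_straight(p+[0,0,.21],.25); st()
manip.move_straight(p+[-.03,.22,.21],.3); st()
snap('side','s6.png');snap('top','t6.png')
for n,r in(('t6',(180,310,280,430)),('s6',(200,340,140,300))):
    im=cv2.imread(f'pics/{n}.png'); cv2.imwrite(f'pics/{n}c.png',cv2.resize(im[r[0]:r[1],r[2]:r[3]],None,fx=4,fy=4,interpolation=cv2.INTER_CUBIC))
E
```

```text
27.9 [ 0.4853 -0.1811  0.036 ] F [ 0.4  0.2 -0.7] g 0.0848
29.41 [ 0.4847 -0.181   0.2451] F [-0.   1.2 -0.1] g 0.0845
30.3 [0.4554 0.038  0.2461] F [ 0.4  0.2 -0. ] g 0.0848
```

View pics/t6c.png

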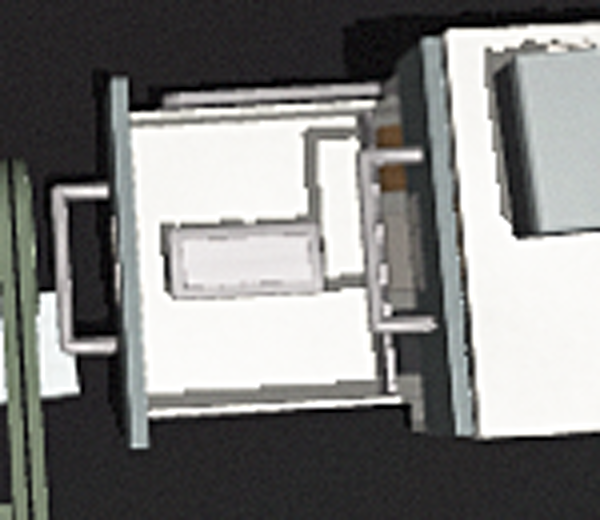

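View pics/s6c.png

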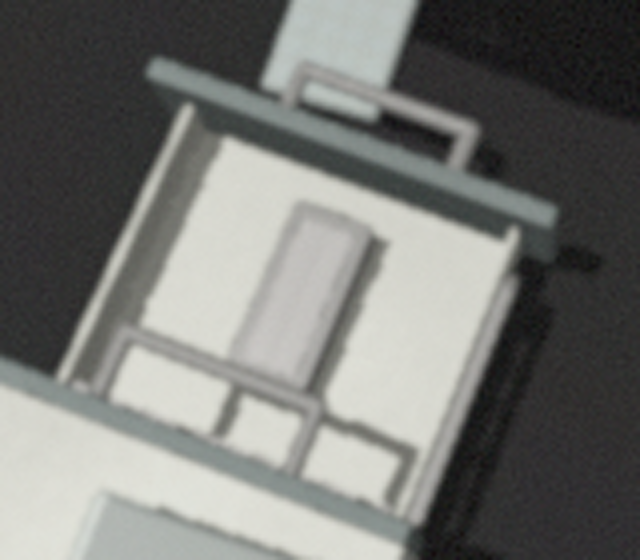

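```bash
python3 - <<'E'
from h import *
zt,q=tilt(41,-1)
g=cab(-.043,.02,.062)+zt*.019
e=g-CX*.2155
manip.grip(.034,60)
manip.move_ptp(e-zt*.06+np.array([0,.02,.15]),q); st()
manip.move_straight(e-zt*.06,.2); manip.move_straight(e,.1); s=st()
if np.linalg.norm(s['wrist_force'])<8:
    manip.grip(0.0,60); st()
    manip.move_straight(g-CX*.10,.09); st()
    manip.move_straight(g-CX*.022,.08); st()
    x=.022
    while x>-.012:
        x-=.003; manip.move_straight(g-CX*x,.04); s=st()
        if s['wrist_force'][1]>16: break
E
```

```text
31.9 [0.4975 0.0085 0.2429] F [ 0.  -1.  -0.5] g 0.0339
33.56 [ 0.4998 -0.0507  0.0479] F [-0.3 -0.6  1. ] g 0.0338
33.9 [ 0.4999 -0.051   0.0489] F [-0.3  0.4  6.9] g 0.0097
35.33 [ 0.5053 -0.1666  0.0489] F [-0.5 -1.4  6. ] g 0.0097
36.46 [ 0.5089 -0.2446  0.049 ] F [ 0.3 -1.2  6. ] g 0.0099
36.71 [ 0.509  -0.2476  0.0489] F [ 0.2 -1.5  5.3] g 0.0099
36.96 [ 0.5091 -0.2505  0.049 ] F [-0.8 -2.2  6.1] g 0.0097
37.21 [ 0.5093 -0.2531  0.0489] F [-1.   2.1  8.4] g 0.0099
37.46 [ 0.5094 -0.2559  0.0489] F [-1.   3.3  8.5] g 0.0099
37.71 [ 0.5095 -0.259   0.0489] F [-0.4  2.4  7. ] g 0.0098
37.96 [ 0.5097 -0.2624  0.049 ] F [-0.7 -0.5  6.9] g 0.01
38.21 [ 0.5098 -0.2657  0.049 ] F [ 0.6 -2.5  5.4] g 0.0094
38.46 [ 0.5099 -0.2675  0.0489] F [-1.2  6.2  9.3] g 0.0101
38.71 [ 0.51   -0.2676  0.0488] F [-6.1 24.8 21.3] g 0.01
```

```bash
python3 - <<'E'
from h import *
zt,q=tilt(41,-1)
g=cab(-.043,.02,.062)+zt*.019
manip.move_straight(g+CX*.001,.04); st()
manip.grip(.034); s=st()
manip.move_straight(s['eef_pos']-zt*.06,.1); s=st()
manip.move_straight(s['eef_pos']+[0,.1,.14],.25); st()
manip.move_straight(manip.sense()['eef_pos']+[0,.12,0],.25); manip.sleep(.3); st()
snap('side','s7.png');s=snap('top','t7.png')
for n,r in(('t7',(180,310,280,430)),('s7',(200,340,140,300))):
    im=cv2.imread(f'pics/{n}.png'); cv2.imwrite(f'pics/{n}c.png',cv2.resize(im[r[0]:r[1],r[2]:r[3]],None,fx=4,fy=4,interpolation=cv2.INTER_CUBIC))
E
```

```text
38.96 [ 0.5099 -0.2672  0.0489] F [-0.2 -1.7  6.7] g 0.01
39.32 [ 0.5089 -0.2669  0.0472] F [-1.   0.7 -0.7] g 0.0337
40.07 [ 0.507  -0.2276  0.0923] F [ 0.7 -0.5 -0.2] g 0.0343
40.91 [ 0.5062 -0.128   0.2311] F [-0.   0.3 -0. ] g 0.0339
41.83 [ 0.5059 -0.0091  0.2312] F [ 0.3  0.3 -0.3] g 0.0341
```

View pics/t7c.png

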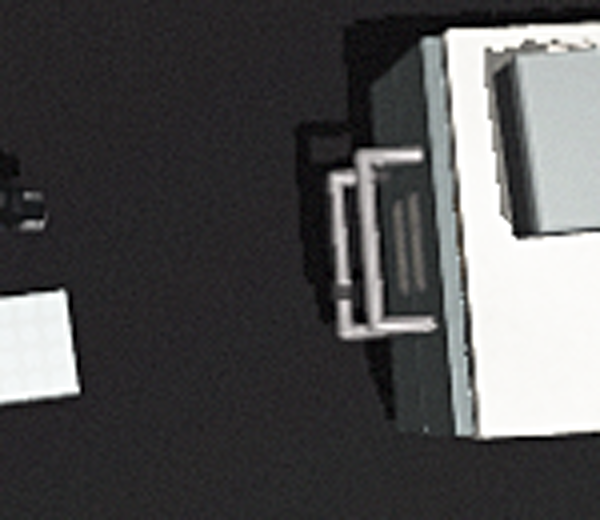

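View pics/s7c.png

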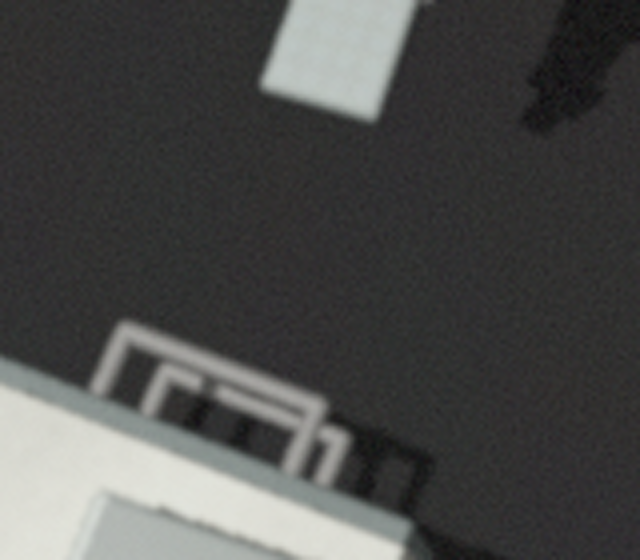

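View pics/t7.png

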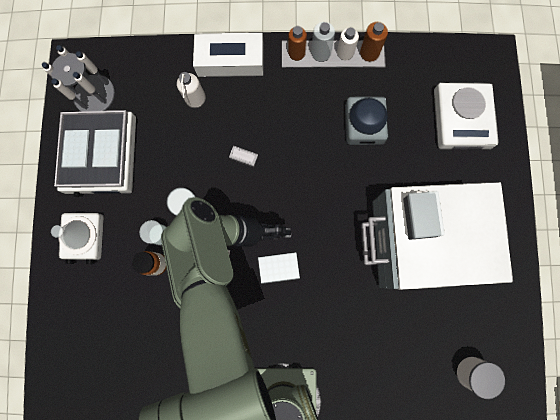

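```bash
python3 - <<'E'
from h import *
z=manip.sense()['eef_pos']; manip.move_straight(z+[0,0,.06],.2); manip.sleep(.5); st()
f=[]
for n in('s0','s7'): pass
a=cv2.imread('pics/side0.png')[50:240,200:400]; snap('side','s8.png'); b=cv2.imread('pics/s8.png')[50:240,200:400]
cv2.imwrite('pics/cmp.png',cv2.resize(np.hstack([a,b]),None,fx=2,fy=2))
E
```

```text
42.88 [ 0.506  -0.0087  0.2909] F [ 0.1 -0.3  0.1] g 0.0338
```

View pics/cmp.png

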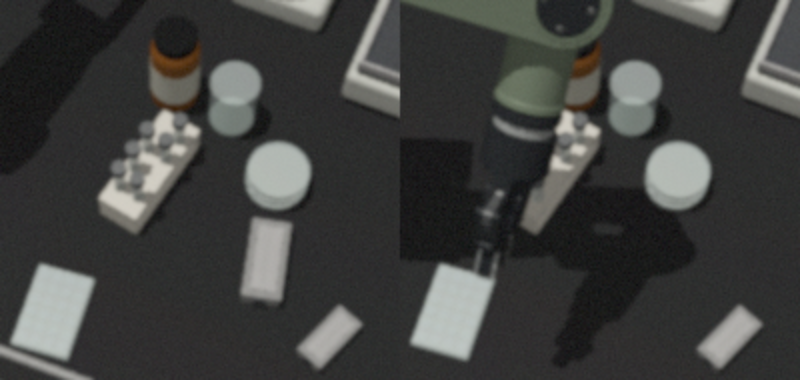

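The before and after crops match: rack, beaker (235,95), petri stack (278,175), plate and the small decoy case all stand where they were. I'm handing in.

```bash
python3 - <<'E'
from h import *
manip.finish_job(); st()
E
```

```text
the job is handed in; nothing more can be done
the job is handed in; nothing more can be done
```

The case is in the bottom drawer, both drawers are shut, and I handed the job in at about 43 s of the 72 s allowed. No verdict was reported.

- **Upper drawer:** I pushed it through its catch by the bar until it met the firm stop, at about 20 N.
- **Lower drawer:** I gripped its bar at a 41° tilt and pulled it out 0.216 m, by both the arm's travel and the camera.
- **Case:** Of the two look-alikes, I took the one measuring 120 mm long at pixel (221,191) in the top view. The other, at (243,156), measured about 89 x 45 mm. I set the case down flat near the middle of the tray, where it touched the floor at the expected height. After release, pictures showed it lying clear inside the walls.
- **Shutting the lower drawer:** I pushed it home by the gripped bar until it met its stop at about 25 N sideways. The bar came back within 1 mm of where it started.

Last checks: the final pictures show both fronts shut and the handles as they were when both drawers were home. The wrist force was about zero. The bystanders I could see had not moved; the amber bottle and the tube rack were partly hidden by the arm in the last view. I could not see the case once the drawer was shut. No check failed or disagreed.

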